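# Index the vial turntable to its next hole

### The arm

A 7-joint arm with a two-finger parallel gripper is mounted at the origin on a cart in front of the work surface, level with it; the furniture and walls round the work are solid. World frame = base frame: x ahead of the robot, y to its left, z up, the work surface at z = 0. Lengths are in mm, angles in rad, forces in N, time in s.
With the tool pointing down it reaches from about 350 to 900 mm from the base axis. Payload 8.1 kg.
Tool frame: the origin (TCP) lies at the very end of the fingers, on their centre line; the grasp point (between the pads) lies 19 mm behind it; y points along the fingers, x is the direction in which the jaws open and shut, and the axes are right-handed (so a half turn about y gives the same grasp; the last joint's range is limited). The gripper opens to 92 mm and grips with 3 to 60 N. Pads are 19 mm wide; open, the fingers measure 130 mm over their backs; the gripper's body (75 mm by 190 mm) begins 47 mm behind the grasp point.
Start: joints at [-1.284, 0.434, 0.025, 1.573, -0.012, 1.134, -0.075], TCP at [237.53, 578.119, 226.742] pointing down, gripper open.
Joint ranges: [-2.62, 2.62], [-0.44, 2.09], [-1.27, 1.32], [0.08, 2.57], [-1.32, 4.46], [0.12, 2], [-2.74, 2.74]. Speed limits (rad/s): [2.22, 2.22, 3.01, 3.01, 3.14, 3.14, 3.14].

### API

Orientations are given as a unit quaternion [w, x, y, z].
In Python, from cell import ctrl gives the robot as it stands.
- The arm moves only by the shell command python3 -m pendant 'ROWS' [FORCE]. ROWS is JSON, a list that holds one entry, the list of rows, each a list of 7 numbers: the shift along the tool's x, y, z in cm, then the turn, a rotation vector about the tool's x, y, z in rad, then the finger opening in cm, from 0 to 9.18. A call has 1 to 20 rows; each row is the pose to reach, as a shift and turn from the pose commanded when the call began, along the tool's axes at that moment; what a row does not reach only later rows make up. A row lasts 1/12 s, in which the tool goes at most 41.7 mm and 7.16 degrees, less where a joint would pass 70% of its speed; a pose out of reach is approached as far as the arm can. A call with a gripper value outside its range is refused whole. The fingers move at their own pace and stop on an object; FORCE is the grip in N (left out, the last holds). Time passes only in rows, so rows that repeat a pose let the fingers close. It gives the time, the measured TCP pose, the force and the opening at its end, in the units of the state.
- ctrl.sense(): the state, without advancing time (a new reading comes with each control period).
- ctrl.capture(name): name is "scene" or "top"; returns a dict with "color" (420x560x3 uint8, red, green, blue), "fovy" (degrees; the focal length in pixels is half the picture's height over the tangent of half this angle, whatever the lens; pixels are square), "cx", "cy" (the principal point, pixels), "R" (3x3) and "t" (3): a world point X has camera coordinates R X + t. Camera axes: x right, y down, z forward; pixel columns grow to the right and rows downward; lengths in mm; the calibration is good to about 2 mm. A picture is of the moment at which its call begins. There is no depth.
- ctrl.close_job(): hands the job in, once; it reports no verdict.
Trained networks look in the newest picture that a camera, given by its name, has taken for a name from the list of things; names that differ only in an ending like _2 or _b are one class to them, and where a whole thing is asked for, a point or a joint stands for the part that bears it (a point fixed in the world has none). Each returns a list of dicts, best first, with "p" (0 to 1); they miss things now and then, are a little off and sometimes report something else, mostly with a low value. They report only what shows in the picture. A call takes as long as a camera call.
- ctrl.boxes_of(camera, thing): "xyz" ([x, y, z] in mm, in world coordinates, good to about 4 mm: the middle of the surface that is visible of it).
The state is a dict: "t": time; "joint_pos": joint angles; "joint_vel": joint speeds; "joint_efforts": joint torques, N m; "tool_pos": TCP position; "orientation": TCP orientation; "contact_force": force on the tool from outside, world axes, zero at the start; "ft_torque": the same for the moment, N m; "width": opening from 0.0 (shut) to 1.0 (fully open).
Only numpy, scipy, OpenCV 4.12 (cv2) and the standard library are available. Lean on these libraries where they do the work, as an engineer would, in place of code of your own. Each camera call takes 0.05 s, during which the arm holds its last target.

### The job

The round vial table is held by a spring plunger with a black button at its rim. Press the button down with the fingertips and, keeping it down, push the table round clockwise (seen from above) by one hole; then let the button spring up into that next hole so the table is locked again, without running past it. Do not pinch the plunger between the fingers, keep the small bottles upright in their rings, and leave the cups and the bottle on the bench alone.

Things in the scene. Friction and masses are not known exactly. Their poses are not given: they have to be found in the camera images.
- turntable (a joint): angle of the round table on the fixed base, rad: 0 at the start hole (start varies by under 0.01 within the pin's play), grows CLOCKWISE seen from above; the next hole is at +1.047 (60 degrees; six holes in all). Friction about 0.08 N m
- plunger (a joint): travel of the spring plunger, m: 0 = fully out (up), grows as its button is pressed straight down, stop at 0.011. Spring 4 N at first, about 8.5 N at the stop. Its hidden locking collar clears the bridges between the holes (table free to turn) only beyond about 0.008; let go over a hole it springs back up and locks the table, and its rounded end draws the table the last 3 mm or so into the hole; let go between holes it stays about 0.008 down, table unlocked
- plunger_top (a point): centre of the top face of the plunger's black round button, 34 mm across and 9 mm thick, 71 mm above the bench when out; sits on a lug at the table's rim, 100 mm from the table's axis, and rides round with the table. A fixed steel post (10 mm thick, top 76 mm above the bench, its axis 34 mm from the button's centre) stands on the same lug, on the clockwise side, where a finger on the button can push against it. x, y, z axes: z up
- next_hole (a point): centre of the next index hole clockwise, on the fixed base, 32 mm above the bench, on the same 100 mm circle, 60 degrees clockwise from the start hole; the button must end straight above it
- table_axis (a point): point on the table's upright axis at the height of its top face, 44 mm above the bench. Table: bare metal disc 175 mm across with six white rings (41 mm across, 9 mm high, 35 mm inside) on a 61 mm radius, set midway between the hole directions; grey fixed base 250 mm across, 32 mm high, with a slotted groove and six holes round the table and a small raised pointer. z up
- indexer_base: the fixed grey base, 250 mm across, bolted to the bench; origin at the centre of its underside; its yaw sets where the holes lie (start hole 80 degrees clockwise from its x axis, next hole 140 degrees). Round about: a tall fridge stands close on the robot's right, just past the start position of the hand (draw back before swinging left), and wall cabinets hang low over the back of the bench beyond about 0.65 m ahead: keep the wrist low there
- bottle_violet: small dark violet bottle, 25 mm across, 62 mm tall, loose in one of the table's rings, base at 44 mm height; origin at the centre of its underside
- bottle_oil: small white bottle with black cap, 27 mm across, 58 mm tall, loose in another ring; origin at the centre of its underside
- vial: amber vial with white cap, 31 mm across, 68 mm tall, loose in another ring; origin at the centre of its underside
- cup_orange: specimen cup with orange lid, 60 mm across, 70 mm tall, standing on the bench; origin at the centre of its underside
- cup_white: specimen cup with white lid, 60 mm across, 70 mm tall, on the bench; origin at the centre of its underside
- bottle_red: white bottle with red cap, 42 mm across, 98 mm tall, on the bench; origin at the centre of its underside

How it is judged (in metres and radians):
On the way, in this order (a step that is already met when the one before it is completed fails the run):
1. the plunger is pressed in at the start hole (value of joint plunger above 0.0075 m and value of joint turntable below 0.1 rad), for 0.05 s.
2. the table is turned clockwise with the plunger held in by the fingers (value of joint turntable between 0.4 and 0.9 rad and value of joint plunger above 0.007 m and contact force between the fingers and plunger above 0.5 N), for 0.05 s.
3. the plunger has sprung up in the next hole (value of joint turntable between 1.0172 and 1.0772 rad and value of joint plunger below 0.002 m), for 0.2 s.
At the end, for the whole second after the job is handed in: Table at rest one hole (60 degrees, within 0.03 rad) clockwise of its start, button within 5 mm of straight above the next hole and within 2 mm of fully up; small bottles upright (0.15 rad) in their rings; cups and bottle on the bench upright and within 20 mm of their start (all of step 3 and horizontal distance between plunger_top and next_hole below 0.005 m and velocity of joint turntable between -0.03 and 0.03 rad/s and angle between each of bottle_violet, bottle_oil, vial's own z axis and vertical below 0.15 rad and horizontal distance between bottle_violet and table_axis between 0.05 and 0.072 m and height (world z) of each of bottle_violet, bottle_oil, vial below 0.05 m and linear speed of each of bottle_violet, bottle_oil, vial below 0.02 m/s and horizontal distance between bottle_oil and table_axis between 0.05 and 0.072 m and horizontal distance between vial and table_axis between 0.05 and 0.072 m and distance of each of cup_orange, cup_white, bottle_red from where it was at the start of the episode below 0.02 m and angle between each of cup_orange, cup_white, bottle_red's own z axis and vertical below 0.1 rad); the robot touches nothing.
It fails at once if the table runs past the next hole (value of joint turntable above 1.1972 rad).
It fails at once if the table is turned the wrong way (value of joint turntable below -0.15 rad).
It fails at once if the plunger is pinched: the fingers reach down on both sides of its button (z of the grasp point in the frame of plunger_top below 0.006 m and horizontal distance between the grasp point and plunger_top below 0.015 m).
It fails at once if a small bottle is tipped or lifted (angle between any of bottle_violet, bottle_oil, vial's own z axis and vertical above 0.35 rad or height (world z) of any of bottle_violet, bottle_oil, vial above 0.056 m).
It fails at once if a cup or the bottle on the bench is moved, tipped or lifted (distance of any of cup_orange, cup_white, bottle_red from where it was at the start of the episode above 0.02 m or angle between any of cup_orange, cup_white, bottle_red's own z axis and vertical above 0.3 rad).
It also fails if it takes over 42 s, if anything falls off the work surface, if the arm or the gripper's body presses on something with over 40 N, if the wrist force passes 120 N, or if a joint passes its speed limit or range.

## Working session

There is one attempt and no reset: what is moved stays moved. The work goes in short steps, Python scripts to look and compute and a shell command to move; the robot and the scene stay as the last step left them, time stands still between calls to the robot, and variables do not carry over. Pictures are saved under pics/ and viewed, and the job is handed in when it is done.

```bash
ls; mkdir -p pics; python3 - <<'E'
from cell import ctrl
import cv2, json
for c in ["scene","top"]:
    d=ctrl.capture(c); cv2.imwrite(f"pics/{c}0.png",d["color"][:,:,::-1]); print(c,d["fovy"],d["cx"],d["cy"],d["R"],d["t"])
    for n in ["plunger_top","table_axis","turntable","indexer_base","bottle_violet","bottle_oil","vial","cup_orange","cup_white","bottle_red"]:
        print(n,[(x["p"],x["xyz"]) for x in ctrl.boxes_of(c,n)][:2])
s=ctrl.sense(); print(s)
E
```

```text
pics
scene 55.26334836921427 273.91496807567154 204.12624424160728 [[-0.63898469 -0.7688495   0.02385415]
 [-0.35046954  0.26338722 -0.89877599]
 [ 0.68474059 -0.58266425 -0.43775873]] [407.61105596 231.62868975 697.96527959]
plunger_top []
table_axis [(0.71, [471.5, 177.7, 31.6])]
turntable [(0.69, [504.2, 143.6, 43.6])]
indexer_base [(0.56, [472.4, 174.9, 31.4])]
bottle_violet [(0.52, [565.1, 171.5, 77.5])]
bottle_oil [(0.8, [456.8, 178.0, 78.5])]
vial [(0.63, [505.0, 80.7, 85.8])]
cup_orange [(0.62, [566.8, 428.4, 46.4]), (0.38, [472.9, 177.2, 30.6])]
cup_white [(0.77, [550.3, -168.2, 51.6]), (0.63, [460.7, 177.1, 76.8])]
bottle_red [(0.92, [419.5, 384.0, 54.0])]
top 44.393685881587906 281.8475922805268 213.1230861572462 [[ 0.00739357 -0.9999371  -0.00843441]
 [-0.98223712 -0.00568065 -0.18755789]
 [ 0.18749818  0.00967131 -0.98221734]] [ 101.60655669  492.79164697 1147.92995133]
plunger_top [(0.72, [560.3, 46.8, 73.8]), (0.69, [459.9, 168.4, 92.5])]
table_axis [(0.69, [506.1, 133.9, 35.5])]
turntable [(0.62, [519.1, 134.4, 45.8]), (0.16, [460.7, 170.2, 93.4])]
indexer_base [(0.98
[... 328 characters left out ...]
])]
{'t': 1.1, 'joint_pos': array([-1.28362453,  0.43447406,  0.02500999,  1.57319683, -0.01156666,
        1.13399659, -0.07511762]), 'joint_vel': array([-0.00037888,  0.00080796,  0.00054983,  0.0003775 , -0.00018264,
       -0.00073875, -0.00274532]), 'joint_efforts': array([ 6.81027714e-06, -6.67685938e+01,  9.83890928e-01, -3.14807975e+01,
       -6.06848113e-02,  3.29408480e-02,  3.15847171e-05]), 'tool_pos': array([237.53301748, 578.12307727, 226.75932423]), 'orientation': array([ 0.58738404, -0.58737868, -0.39370854,  0.39364941]), 'contact_force': array([-0.50199733, -0.57372286, -1.19378811]), 'ft_torque': array([-0.01361804,  0.01066469, -0.02527727]), 'width': 0.9982053583498242}
```

View pics/scene0.png

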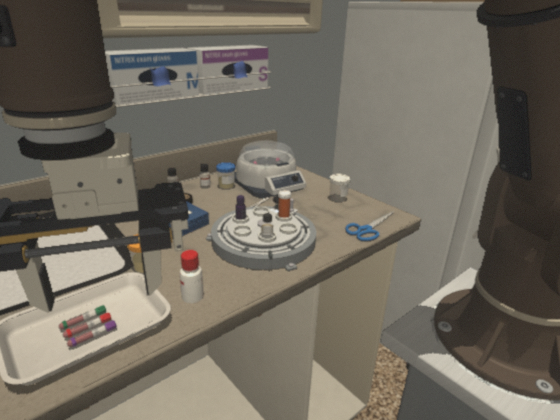

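View pics/top0.png

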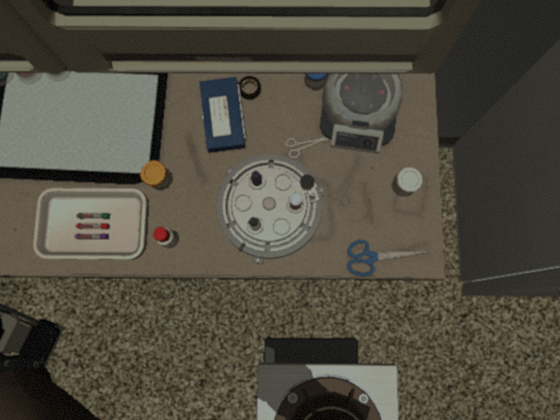

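```bash
python3 - <<'E'
import cv2
a=cv2.imread("pics/top0.png")[145:270,205:340]; cv2.imwrite("pics/t0z.png",cv2.resize(a,None,fx=4.6,fy=4.6,interpolation=cv2.INTER_CUBIC))
a=cv2.imread("pics/scene0.png")[170:280,190:340]; cv2.imwrite("pics/s0z.png",cv2.resize(a,None,fx=5,fy=5,interpolation=cv2.INTER_CUBIC))
E
```

```text
(no output)
```

View pics/t0z.png

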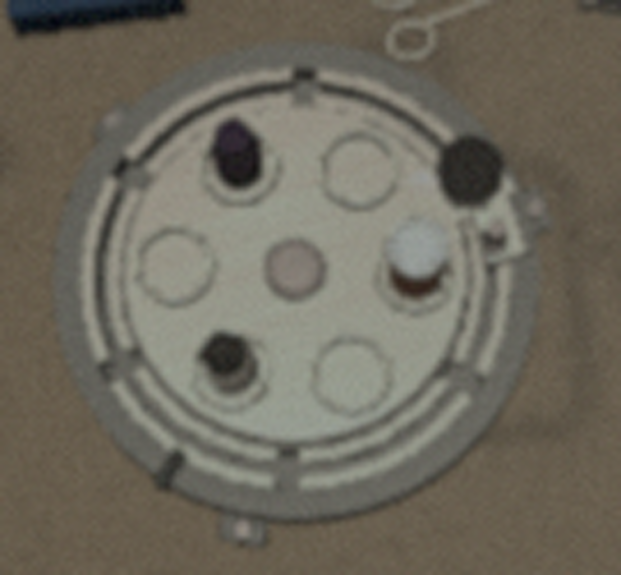

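View pics/s0z.png

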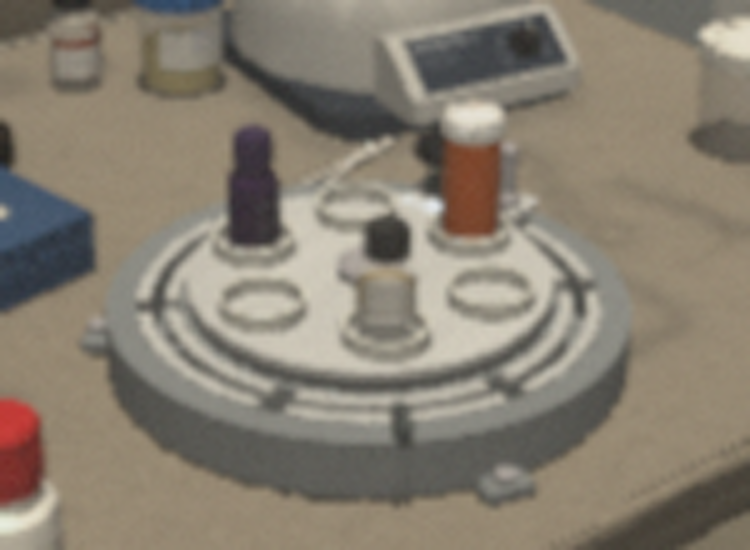

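```bash
cat > h.py <<'E'
import numpy as np, cv2
def P(d):
    f=d["color"].shape[0]/2/np.tan(np.radians(d["fovy"]/2))
    return np.array([[f,0,d["cx"]],[0,f,d["cy"]],[0,0,1.]]), np.array(d["R"]), np.array(d["t"])
def unproj(d,u,v,z):
    K,R,t=P(d); C=-R.T@t; r=R.T@np.linalg.solve(K,[u,v,1]); return C+r*(z-C[2])/r[2]
def proj(d,X):
    K,R,t=P(d); p=K@(R@np.array(X,float)+t); return p[:2]/p[2]
def rect(d,z,x0,x1,y0,y1,s):
    # output: up=+x, left=+y, s px/mm
    K,R,t=P(d)
    A=np.array([[0,-1/s,x1],[-1/s,0,y1],[0,0,z],[0,0,1.]])[[0,1,2,3]]
    # pixel (c,r): x=x1-r/s, y=y1-c/s
    W=np.hstack([R,t[:,None]])@A; H=K@W
    return cv2.warpPerspective(d["color"][:,:,::-1].copy(),H,(int((y1-y0)*s),int((x1-x0)*s)),flags=cv2.INTER_CUBIC|cv2.WARP_INVERSE_MAP)
E
python3 - <<'E'
from cell import ctrl
import sys; sys.path.insert(0,'.')
from h import *
import pickle
d=ctrl.capture("top"); pickle.dump(d,open("top.pkl","wb")); e=ctrl.capture("scene"); pickle.dump(e,open("scene.pkl","wb"))
for z in (32,71): cv2.imwrite(f"pics/r{z}.png",rect(d,z,366,646,-6,274,2.1))
print(unproj(d,307.4,182.4,71),unproj(d,205+295/4.6,145+268/4.6,44),unproj(d,205+495/4.6,145+235/4.6,76))
for uv in [(358,138),(325,125),(385,150),(340,150)]: print(uv,unproj(d,*uv,0),unproj(d,*uv,60),unproj(d,*uv,100))
s=ctrl.sense(); w,x,y,z=s["orientation"]
from scipy.spatial.transform import Rotation as Ro
print(Ro.from_quat([x,y,z,w]).as_matrix(), s["t"])
E
```

```text
[559.81027866  46.38590399  71.        ] [515.98644821 134.77834908  44.        ] [526.49724002  34.79164262  76.        ]
(358, 138) [691.92562004 -82.2128695    0.        ] [671.09306008 -73.58687023  60.        ] [657.20468676 -67.83620406 100.        ]
(325, 125) [ 7.25525296e+02 -6.82407173e-01  0.00000000e+00] [703.04137656   3.93652696  60.        ] [688.05209702   7.01581638 100.        ]
(385, 150) [ 661.19818075 -148.14724247    0.        ] [ 641.87581522 -136.2806958    60.        ] [ 628.9942382  -128.36966469  100.        ]
(340, 150) [660.6782066  -37.17126041   0.        ] [641.3813968  -30.75896945  60.        ] [628.51685693 -26.4841088  100.        ]
[[ 3.80032562e-01  5.53209120e-05 -9.24973107e-01]
 [ 9.24973103e-01  8.81876251e-05  3.80032566e-01]
 [ 1.02594930e-04 -9.99999995e-01 -1.76561865e-05]] 1.2
```

View pics/r32.png

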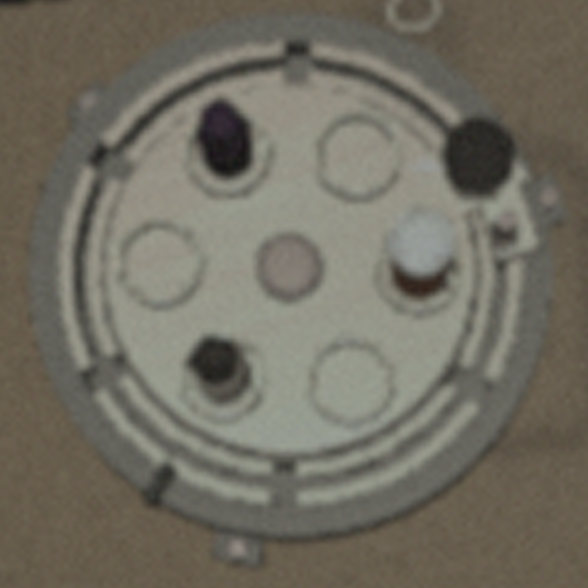

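View pics/r71.png

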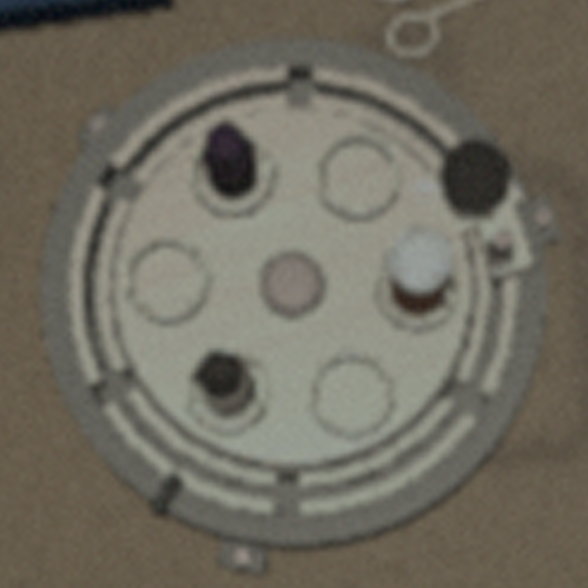

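```bash
python3 -m pendant '[[[-1,0.5,-1.3,0,0.04,0,0],[-3.5,1,-4.7,0,0.12,0,0],[-6,1.5,-8,0,0.2,0,0],[-8.5,2,-11.3,0,0.28,0,0],[-11,2.5,-14.6,0,0.36,0,0],[-13.5,2.7,-18,0,0.44,0,0],[-16,2.7,-21.3,0,0.52,0,0],[-18.5,2.7,-24.6,0,0.6,0,0],[-21,2.7,-28,0,0.72,0,0],[-23.5,2.7,-31.3,0,0.72,0,0],[-26,2.7,-34.6,0,0.72,0,0],[-28.5,2.7,-38,0,0.72,0,0],[-31,2.7,-41.3,0,0.72,0,0],[-33.5,2.7,-44.6,0,0.72,0,0],[-35.5,2.7,-47.3,0,0.72,0,0],[-36.8,2.7,-49,0,0.72,0,0],[-37.3,2.7,-49.7,0,0.72,0,0],[-37.3,2.7,-49.7,0,0.72,0,0],[-37.3,2.7,-49.7,0,0.72,0,0]]]' 20
python3 - <<'E'
from cell import ctrl
import sys; sys.path.insert(0,'.')
from h import *
s=ctrl.sense(); print(s)
for c in ["scene","top"]:
    d=ctrl.capture(c); a=d["color"][:,:,::-1]; cv2.imwrite(f"pics/{c}1.png",a)
    print(proj(d,s["tool_pos"]))
E
```

```text
t: 2.78
tool_pos: [555.1, 45.2, 199.5]
orientation: [0.689, -0.688, -0.161, 0.162]
contact_force: [-0.5, 0.8, 0.7]
width: 0.004
{'t': 2.7833, 'joint_pos': array([-0.46515385,  0.3580396 ,  0.38616512,  1.80104506, -0.15704052,
        1.01303928,  0.44344149]), 'joint_vel': array([-0.02592578, -0.00709392, -0.01844752,  0.01060924, -0.00170803,
       -0.0001313 , -0.00290085]), 'joint_efforts': array([ 2.25590318e+00, -5.53475904e+01,  6.31626651e+00, -2.94212365e+01,
        1.73754352e-01, -4.64821322e-03,  1.58915995e-01]), 'tool_pos': array([555.05859453,  45.17311853, 199.52878348]), 'orientation': array([ 0.68867512, -0.68812532, -0.16140467,  0.16173638]), 'contact_force': array([-0.46927973,  0.84593256,  0.70966052]), 'ft_torque': array([-0.0785768 ,  0.03657344, -0.03327422]), 'width': 0.004119800067188405}
[283.46796036 149.90985174]
[310.5208142  169.23563996]
```

View pics/scene1.png

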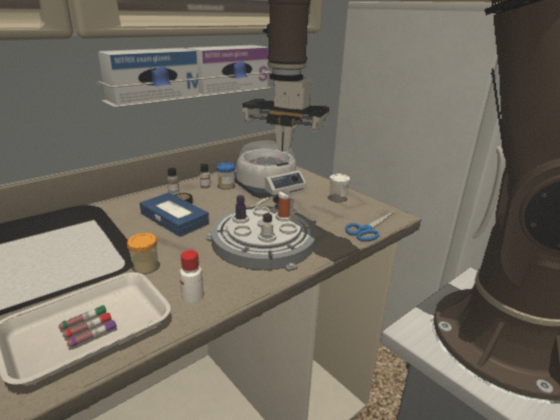

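View pics/top1.png

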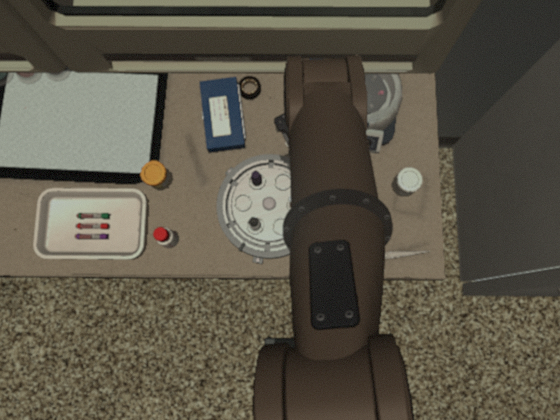

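```bash
python3 -m pendant '[[[0,1.5,0,0,0,0,0],[0,4,0,0,0,0,0],[0,7,0,0,0,0,0],[0,9.5,0,0,0,0,0],[0,11,0,0,0,0,0],[0,11.8,0,0,0,0,0],[0,12,0,0,0,0,0],[0,12,0,0,0,0,0]]]'
python3 - <<'E'
from cell import ctrl
import sys; sys.path.insert(0,'.')
from h import *
s=ctrl.sense(); print(s["tool_pos"],s["contact_force"],s["joint_pos"])
d=ctrl.capture("scene"); a=d["color"][:,:,::-1]
cv2.imwrite("pics/s2z.png",cv2.resize(a[80:260,180:400],None,fx=3.3,fy=3.3,interpolation=cv2.INTER_CUBIC))
print(proj(d,s["tool_pos"]))
E
```

```text
t: 3.55
tool_pos: [555.3, 45.2, 79.8]
orientation: [0.688, -0.688, -0.162, 0.162]
contact_force: [-0.8, -0.2, 0.1]
width: 0.001
[555.27543156  45.2299463   79.84268703] [-0.84721853 -0.20588726  0.1235539 ] [-0.41745359  0.50555665  0.33362338  1.92144287 -0.23467909  0.75240614
  0.51219625]
[281.77648888 195.12147195]
```

View pics/s2z.png

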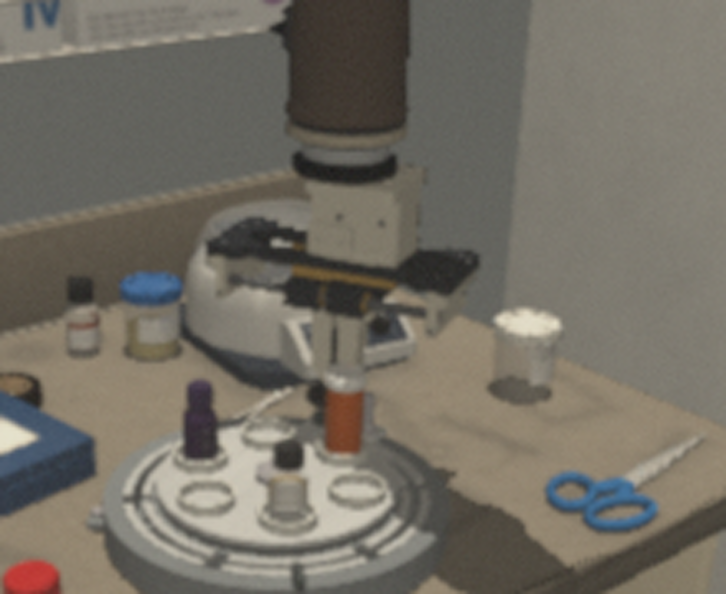

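```bash
python3 - <<'E'
import sys; sys.path.insert(0,'.')
from h import *
import pickle
d=pickle.load(open("scene.pkl","rb")); t=np.array([-.896,-.445]); n=np.array([.445,-.896]); T=np.array([555.3,45.2])
c=lambda p:(proj(d,p)-[180,80])*3.3
for a in (-19,-12,0,12,19):
  for b in (-9.5,9.5):
    q=T+t*a+n*b; print(a,b,c([*q,95]).round(),c([*q,80]).round())
p=np.array([526.5,34.8])
for p in (np.array([526.5,34.8]),np.array([559.8,46.4])+34*np.array([-.896,-.445])):
  print("post",p,c([*p,76]).round(),c([*p,60]).round())
print("button",c([559.8,46.4,71]), c([559.8-13.5,46.4+10,71]),c([559.8+13.5,46.4-10,71]))
E
python3 -c "
import cv2;a=cv2.imread('pics/s2z.png')[270:480,250:430];cv2.imwrite('pics/s2zz.png',cv2.resize(a,None,fx=3.5,fy=2.8*1.0))"
```

```text
-19 -9.5 [309. 362.] [308. 380.]
-19 9.5 [319. 353.] [318. 371.]
-12 -9.5 [317. 363.] [317. 381.]
-12 9.5 [327. 355.] [326. 372.]
0 -9.5 [332. 366.] [331. 384.]
0 9.5 [341. 357.] [341. 375.]
12 -9.5 [346. 369.] [346. 387.]
12 9.5 [356. 360.] [355. 378.]
19 -9.5 [355. 371.] [354. 389.]
19 9.5 [364. 362.] [363. 380.]
post [526.5  34.8] [371. 394.] [370. 413.]
post [529.336  31.27 ] [372. 391.] [371. 410.]
button [330.52552473 388.71337113] [332.0650692  398.07266806] [329.03067509 379.6257859 ]
```

View pics/s2zz.png

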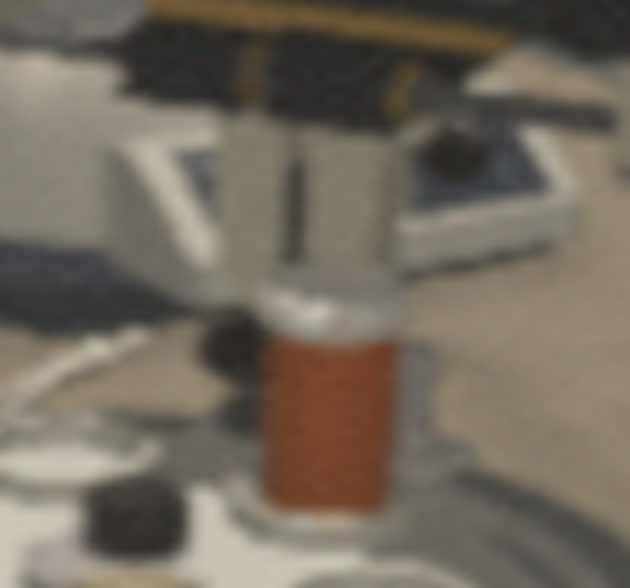

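```bash
python3 -m pendant '[[[0,0.4,0,0,0,0,0],[0,0.8,0,0,0,0,0],[0,1.1,0,0,0,0,0],[0,1.3,0,0,0,0,0],[0,1.4,0,0,0,0,0],[0,1.4,0,0,0,0,0]]]'; python3 -m pendant '[[[0,0.15,0,0,0,0,0],[0,0.3,0,0,0,0,0],[0,0.43,0,0,0,0,0],[0,0.43,0,0,0,0,0],[0,0.43,0,0,0,0,0]]]'
```

```text
t: 4.1
tool_pos: [556.0, 44.4, 66.0]
orientation: [0.688, -0.688, -0.162, 0.161]
contact_force: [-0.7, 1.3, 5.2]
width: 0.006
t: 4.52
tool_pos: [556.0, 44.4, 61.9]
orientation: [0.688, -0.688, -0.162, 0.161]
contact_force: [-1.1, 0.3, 7.0]
width: 0.006
```

```bash
cat >> h.py <<'E'
def arc(s,C,phis,press=0.0):
    """rows for clockwise rotation phis(deg) about C from current pose"""
    from scipy.spatial.transform import Rotation as Ro
    w,x,y,z=s["orientation"]; R0=Ro.from_quat([x,y,z,w]).as_matrix()
    r=np.array(s["tool_pos"][:2])-C
    for p in phis:
        a=-np.radians(p); q=np.array([np.cos(a)*r[0]-np.sin(a)*r[1],np.sin(a)*r[0]+np.cos(a)*r[1]])
        D=np.array([*(q-r),0]); v=R0.T@D/10
        print(p,"[%.2f,%.2f,%.2f,0,%.3f,0,0]"%(v[0],v[1]+press,v[2],np.radians(p)))
E
python3 - <<'E'
from cell import ctrl
import sys; sys.path.insert(0,'.')
from h import *
s=ctrl.sense()
arc(s,np.array([515.3,135.9]),[0,1,2.5,4.5,6.5,9,11.5,14,16.5,19,21.5,24,26.5,29,31.5,33.5,34.5,35],0.07)
E
```

```text
0 [0.00,0.07,0.00,0,0.000,0,0]
1 [-0.17,0.07,0.01,0,0.017,0,0]
2.5 [-0.44,0.07,0.03,0,0.044,0,0]
4.5 [-0.78,0.07,0.06,0,0.079,0,0]
6.5 [-1.13,0.07,0.11,0,0.113,0,0]
9 [-1.56,0.07,0.19,0,0.157,0,0]
11.5 [-1.99,0.07,0.29,0,0.201,0,0]
14 [-2.41,0.07,0.40,0,0.244,0,0]
16.5 [-2.82,0.07,0.53,0,0.288,0,0]
19 [-3.24,0.07,0.68,0,0.332,0,0]
21.5 [-3.64,0.07,0.85,0,0.375,0,0]
24 [-4.03,0.07,1.04,0,0.419,0,0]
26.5 [-4.42,0.06,1.24,0,0.463,0,0]
29 [-4.80,0.06,1.46,0,0.506,0,0]
31.5 [-5.17,0.06,1.70,0,0.550,0,0]
33.5 [-5.45,0.06,1.90,0,0.585,0,0]
34.5 [-5.59,0.06,2.00,0,0.602,0,0]
35 [-5.66,0.06,2.05,0,0.611,0,0]
```

```bash
python3 -m pendant '[[[0,0.08,0,0,0,0,0],[0,0.08,0,0,0,0,0],[-0.17,0.08,0.01,0,0.017,0,0],[-0.44,0.08,0.03,0,0.044,0,0],[-0.78,0.08,0.06,0,0.079,0,0],[-1.13,0.08,0.11,0,0.113,0,0],[-1.56,0.08,0.19,0,0.157,0,0],[-1.99,0.08,0.29,0,0.201,0,0],[-2.41,0.08,0.40,0,0.244,0,0],[-2.82,0.08,0.53,0,0.288,0,0],[-3.24,0.08,0.68,0,0.332,0,0],[-3.64,0.08,0.85,0,0.375,0,0],[-4.03,0.08,1.04,0,0.419,0,0],[-4.42,0.08,1.24,0,0.463,0,0],[-4.8,0.08,1.46,0,0.506,0,0],[-5.17,0.08,1.7,0,0.55,0,0],[-5.45,0.08,1.9,0,0.585,0,0],[-5.59,0.08,2,0,0.602,0,0],[-5.66,0.08,2.05,0,0.611,0,0],[-5.66,0.08,2.05,0,0.611,0,0]]]'
python3 - <<'E'
from cell import ctrl
import sys; sys.path.insert(0,'.')
from h import *
import pickle
s=ctrl.sense(); print(s["tool_pos"],s["contact_force"],s["ft_torque"],s["joint_pos"])
r=s["tool_pos"][:2]-np.array([515.3,135.9]); print(np.hypot(*r),np.degrees(np.arctan2(r[1],r[0])))
for c in ("scene","top"):
    d=ctrl.capture(c); pickle.dump(d,open(c+"3.pkl","wb")); a=d["color"][:,:,::-1]
    b=a[150:290,180:360] if c=="scene" else a[130:270,205:385]
    cv2.imwrite(f"pics/{c}3z.png",cv2.resize(b,None,fx=4.2,fy=4.2,interpolation=cv2.INTER_CUBIC))
E
```

```text
t: 6.18
tool_pos: [496.3, 37.6, 61.2]
orientation: [0.705, -0.705, 0.053, -0.054]
contact_force: [0.5, -0.5, 7.2]
width: 0.007
[496.34721899  37.56993234  61.22723727] [ 0.48993044 -0.54435042  7.24148682] [ 0.05506932  0.05456328 -0.02446491] [-0.55430849  0.4799121   0.49972418  2.09014126 -0.37212942  0.65513413
  0.04578687]
100.13995263687497 -100.90977286382054
```

View pics/scene3z.png

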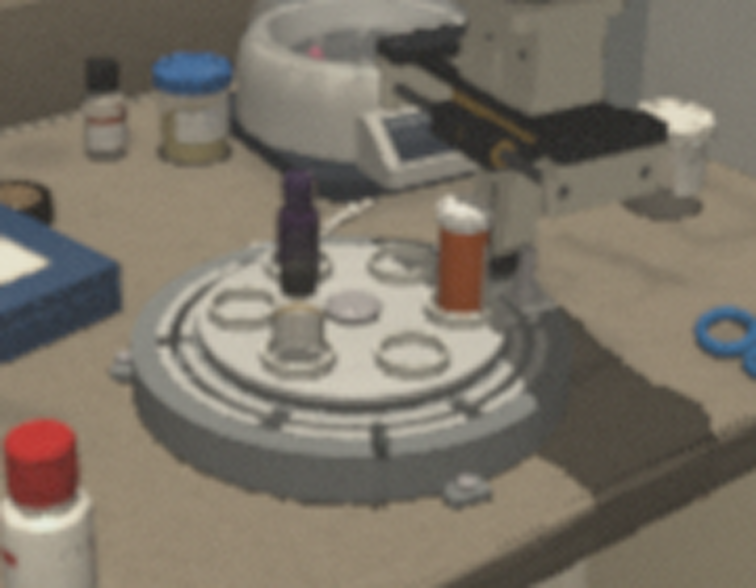

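View pics/top3z.png

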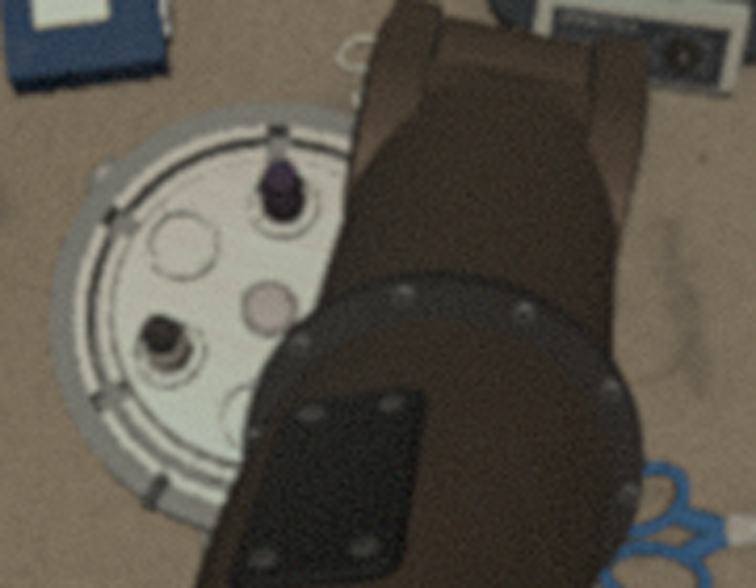

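```bash
python3 - <<'E'
import sys; sys.path.insert(0,'.')
from h import *
import pickle
d=pickle.load(open("top.pkl","rb"));C=np.array([515.5,135.5])
def A(u,v):
    p=unproj(d,u,v,53)[:2]-C; return np.hypot(*p).round(1),np.degrees(np.arctan2(p[1],p[0])).round(1)
for a,b in [((176,267),(184,245)),((242,168),(284,203)),((232,370),(172,347))]:
    i=A(205+a[0]/4.6,145+a[1]/4.6);j=A(205+b[0]/4.2,130+b[1]/4.2);print(i,j,i[1]-j[1])
print(A(205+295/4.6,145+268/4.6),unproj(d,205+295/4.6,145+268/4.6,48),unproj(d,205+269/4.2,130+307/4.2,48))
E
```

```text
(np.float64(59.0), np.float64(91.2)) (np.float64(57.8), np.float64(54.1)) 37.1
(np.float64(56.9), np.float64(27.8)) (np.float64(58.9), np.float64(-8.3)) 36.1
(np.float64(61.4), np.float64(150.9)) (np.float64(57.5), np.float64(114.5)) 36.400000000000006
(np.float64(1.8), np.float64(-143.6)) [515.14370833 134.63735394  48.        ] [515.53679902 134.83503225  48.        ]
```

```bash
python3 - <<'E'
from cell import ctrl
import sys; sys.path.insert(0,'.')
from h import *
s=ctrl.sense()
arc(s,np.array([515.3,135.7]),[1,2.5,4.5,6.5,9,11.5,14,16.5,19,21,22.5,23])
E
```

```text
1 [-0.17,-0.00,0.01,0,0.017,0,0]
2.5 [-0.44,-0.00,0.03,0,0.044,0,0]
4.5 [-0.78,-0.00,0.06,0,0.079,0,0]
6.5 [-1.13,-0.00,0.11,0,0.113,0,0]
9 [-1.56,-0.00,0.19,0,0.157,0,0]
11.5 [-1.98,-0.00,0.28,0,0.201,0,0]
14 [-2.40,-0.00,0.39,0,0.244,0,0]
16.5 [-2.82,-0.00,0.53,0,0.288,0,0]
19 [-3.23,-0.00,0.68,0,0.332,0,0]
21 [-3.55,-0.00,0.81,0,0.367,0,0]
22.5 [-3.79,-0.00,0.91,0,0.393,0,0]
23 [-3.87,-0.00,0.95,0,0.401,0,0]
```

```bash
python3 -m pendant '[[[-0.17,0,0.01,0,0.017,0,0],[-0.44,0,0.03,0,0.044,0,0],[-0.78,0,0.06,0,0.079,0,0],[-1.13,0,0.11,0,0.113,0,0],[-1.56,0,0.19,0,0.157,0,0],[-1.98,0,0.28,0,0.201,0,0],[-2.4,0,0.39,0,0.244,0,0],[-2.82,0,0.53,0,0.288,0,0],[-3.23,0,0.68,0,0.332,0,0],[-3.55,0,0.81,0,0.367,0,0],[-3.79,0,0.91,0,0.393,0,0],[-3.87,0,0.95,0,0.401,0,0],[-3.87,0,0.95,0,0.401,0,0]]]'
cat >> h.py <<'E'
def cand(d,d0,lo=20,hi=75):
    C=(515.3,135.5)
    def pol(im):
        r=rect(im,50,C[0]-110,C[0]+110,C[1]-110,C[1]+110,4)
        g=cv2.GaussianBlur(cv2.cvtColor(r,cv2.COLOR_BGR2GRAY),(0,0),2).astype(np.float32)
        return cv2.warpPolar(g,(440,1440),(440,440),440,cv2.INTER_LINEAR)  # rows: angle cw, 0.25deg
    a=pol(d0)[:,140:344]; b=pol(d)[:,140:344]; out=[]
    # use sector of current image visible: left half (image angle 100..260)
    sec=np.arange(int(105*4),int(265*4))
    for k in range(lo*4,hi*4):
        A=np.roll(a,k,axis=0)[sec]; B=b[sec]
        # robust: median abs diff of normalised
        m=np.corrcoef(A.ravel(),B.ravel())[0,1]; out.append((m,k/4))
    return sorted(out)[::-1][:4]
E
python3 - <<'E'
from cell import ctrl
import sys; sys.path.insert(0,'.')
from h import *
import pickle
s=ctrl.sense(); print(s["tool_pos"],s["contact_force"])
r=s["tool_pos"][:2]-np.array([515.3,135.7]); print(np.hypot(*r),np.degrees(np.arctan2(r[1],r[0])))
for c in ("scene","top"):
    d=ctrl.capture(c); pickle.dump(d,open(c+"4.pkl","wb")); a=d["color"][:,:,::-1]
    b=a[150:290,180:360] if c=="scene" else a[130:270,205:385]
    cv2.imwrite(f"pics/{c}4z.png",cv2.resize(b,None,fx=4.2,fy=4.2,interpolation=cv2.INTER_CUBIC))
L=lambda n:pickle.load(open(n,"rb"))
print(cand(L("top3.pkl"),L("top.pkl")),cand(L("top4.pkl"),L("top.pkl")),cand(L("top4.pkl"),L("top3.pkl"),5,40))
E
```

```text
t: 7.37
tool_pos: [459.4, 52.8, 61.1]
orientation: [0.681, -0.68, 0.192, -0.193]
contact_force: [0.2, 0.3, 7.9]
width: 0.006
[459.38946653  52.79285614  61.11169707] [0.2271312  0.32715366 7.86018282]
99.99791125194632 -123.99475529449687
[(np.float64(0.8926200121044408), 35.5), (np.float64(0.8923808804967395), 35.75), (np.float64(0.8918527169839507), 35.25), (np.float64(0.8911607906866214), 36.0)] [(np.float64(0.7178334549514667), 58.75), (np.float64(0.7178297390456553), 58.5), (np.float64(0.7169844704636615), 59.0), (np.float64(0.7169834739362488), 58.25)] [(np.float64(0.6328119480001193), 21.25), (np.float64(0.632647322965334), 21.5), (np.float64(0.632476532884612), 21.0), (np.float64(0.6319416328048661), 21.75)]
```

View pics/scene4z.png

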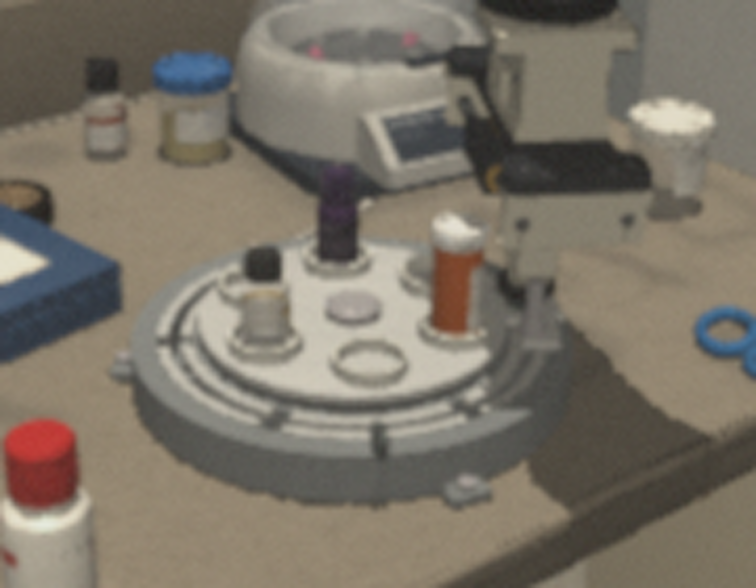

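View pics/top4z.png

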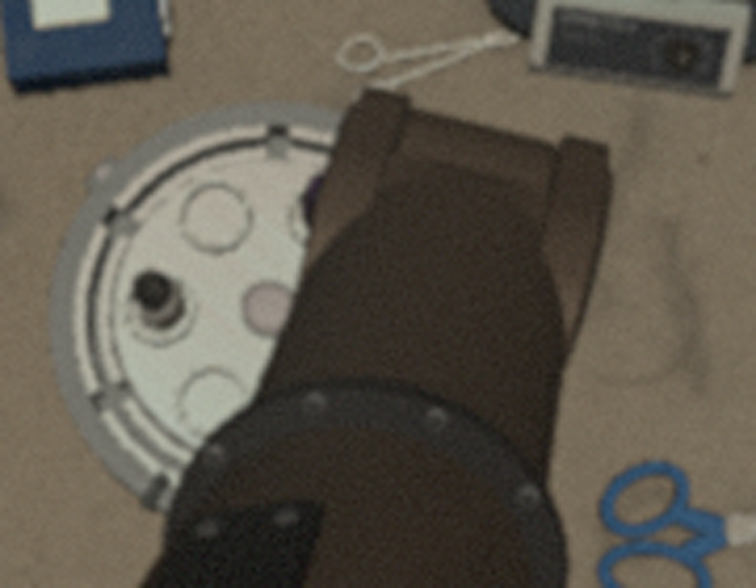

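```bash
python3 -m pendant '[[[-0.1,0,0,0,0.01,0,0],[-0.2,0,0,0,0.02,0,0],[-0.26,0,0.01,0,0.026,0,0],[-0.26,0,0.01,0,0.026,0,0],[-0.26,0,0.01,0,0.026,0,0]]]'
python3 -m pendant '[[[0,-0.1,0,0,0,0,0],[0,-0.2,0,0,0,0,0],[0,-0.35,0,0,0,0,0],[0,-0.35,0,0,0,0,0]]]'
python3 - <<'E'
from cell import ctrl
import sys; sys.path.insert(0,'.')
from h import *
import pickle
s=ctrl.sense(); print(s["tool_pos"],s["contact_force"])
d=ctrl.capture("top"); print(cand(d,pickle.load(open("top.pkl","rb"))))
E
```

```text
t: 7.88
tool_pos: [457.5, 54.1, 61.1]
orientation: [0.678, -0.678, 0.201, -0.202]
contact_force: [1.0, -0.4, 7.1]
width: 0.002
t: 8.22
tool_pos: [457.5, 54.1, 64.7]
orientation: [0.678, -0.678, 0.201, -0.202]
contact_force: [0.7, -0.2, 6.9]
width: 0.005
[457.49874473  54.0802606   64.72880251] [ 0.67615979 -0.1659992   6.8606279 ]
[(np.float64(0.7327591208749993), 59.5), (np.float64(0.7326016222746594), 59.25), (np.float64(0.7320106074689565), 59.75), (np.float64(0.7315542856649476), 59.0)]
```

```bash
python3 -m pendant '[[[0,-0.2,0,0,0,0,0],[0,-0.4,0,0,0,0,0],[0,-0.55,0,0,0,0,0],[0,-0.8,0,0,0,0,0],[0,-1.3,0,0,0,0,0],[0,-2,0,0,0,0,0],[0,-3,0,0,0,0,0],[0,-5,0,0,0,0,0],[0,-8,0,0,0,0,0],[0,-11,0,0,0,0,0],[0,-13.5,0,0,0,0,0],[0,-14,0,0,0,0,0],[0,-14,0,0,0,0,0]]]'
python3 - <<'E'
from cell import ctrl
import sys; sys.path.insert(0,'.')
from h import *
from scipy.spatial.transform import Rotation as Ro
import pickle
s=ctrl.sense(); print(s["tool_pos"],s["contact_force"])
w,x,y,z=s["orientation"]; print(Ro.from_quat([x,y,z,w]).as_matrix().round(3))
for c in ("scene","top"):
    d=ctrl.capture(c); pickle.dump(d,open(c+"5.pkl","wb")); a=d["color"][:,:,::-1]
    b=a[150:290,180:360] if c=="scene" else a[130:270,205:385]
    cv2.imwrite(f"pics/{c}5z.png",cv2.resize(b,None,fx=4.2,fy=4.2,interpolation=cv2.INTER_CUBIC))
print(cand(d,pickle.load(open("top.pkl","rb"))))
E
```

```text
t: 9.35
tool_pos: [457.6, 54.2, 206.1]
orientation: [0.679, -0.677, 0.2, -0.202]
contact_force: [1.2, -0.5, -1.1]
width: 0.005
[457.59214557  54.22756299 206.10616688] [ 1.16431976 -0.51803855 -1.14319416]
[[ 0.838  0.003  0.545]
 [-0.545  0.002  0.838]
 [ 0.002 -1.     0.003]]
[(np.float64(0.8129912552009685), 59.75), (np.float64(0.8129318320926933), 59.5), (np.float64(0.8121090730204376), 60.0), (np.float64(0.8119287383055197), 59.25)]
```

View pics/scene5z.png

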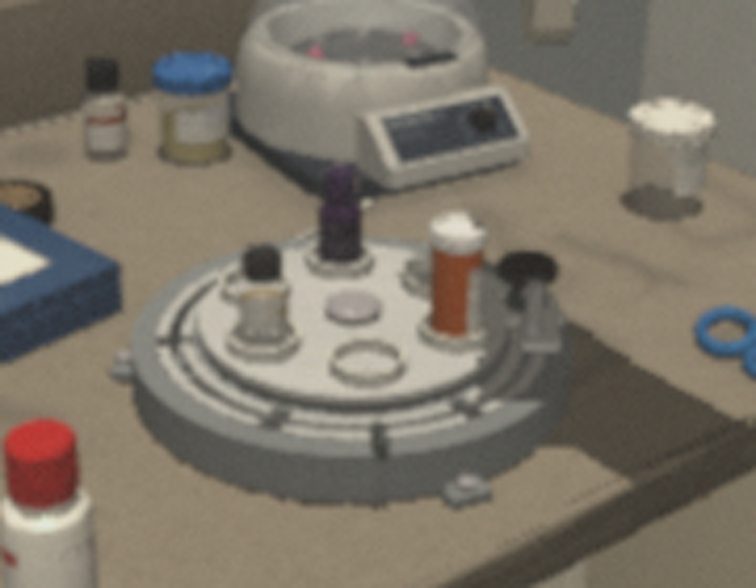

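```bash
python3 -m pendant '[[[-1,0,1,0,0,0,0],[-3,0,3,0,0,0,0],[-5.5,0,5.5,0,0,0,0],[-8,0,8,0,0,0,0],[-10.5,0,10.5,0,0,0,0],[-13,0,13,0,0,0,0],[-15.5,0,15.5,0,0,0,0],[-18,0,18,0,0,0,0],[-20,0,20,0,0,0,0],[-21,0,21,0,0,0,0],[-21,0,21,0,0,0,0],[-21,0,21,0,0,0,0],[-21,0,21,0,0,0,0]]]'
python3 - <<'E'
from cell import ctrl
import sys; sys.path.insert(0,'.')
from h import *
import pickle
d=ctrl.capture("top"); pickle.dump(d,open("top6.pkl","wb")); a=d["color"][:,:,::-1]
cv2.imwrite("pics/top6z.png",cv2.resize(a[130:270,205:385],None,fx=4.2,fy=4.2,interpolation=cv2.INTER_CUBIC))
print(cand(d,pickle.load(open("top.pkl","rb"))), [(x["p"],x["xyz"]) for x in ctrl.boxes_of("top","plunger_top")])
for n in ["cup_orange","cup_white","bottle_red"]: print(n,[(x["p"],x["xyz"]) for x in ctrl.boxes_of("top",n)][:1])
E
```

```text
t: 10.53
tool_pos: [395.6, 342.4, 203.5]
orientation: [-0.677, 0.678, -0.202, 0.202]
contact_force: [0.4, -0.1, -0.3]
width: 0.004
[(np.float64(0.8117395265782107), 59.75), (np.float64(0.8116953523813991), 59.5), (np.float64(0.8108562989845618), 60.0), (np.float64(0.8107200831148635), 59.25)] [(0.69, [459.6, 50.3, 76.6])]
cup_orange [(0.69, [578.6, 404.9, 69.4])]
cup_white [(0.89, [562.3, -182.6, 65.8])]
bottle_red []
```

View pics/top6z.png

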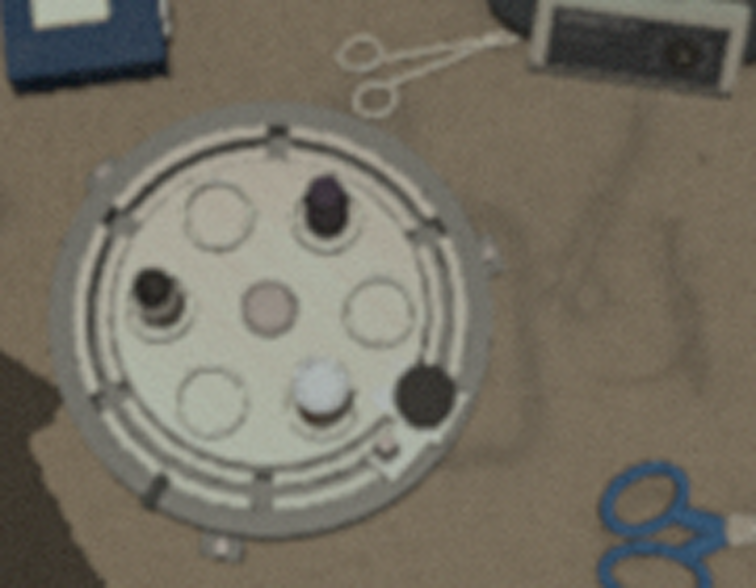

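```bash
python3 - <<'E'
from cell import ctrl
print(ctrl.sense()["contact_force"]); print(ctrl.close_job())
E
```

```text
[-0.07519336  0.11112561 -0.68409187]
the job is handed in; nothing more can be done
None
```

I pressed the button with the closed fingertips to about 9–10 mm travel. Holding it down, I carried the table about 60° clockwise, then let the button spring up into the next hole, drew the arm away and handed the job in at about 10.5 s. The interface gives no verdict, so the points below are my own checks.

- **Table angle:** image registration against the start picture gave 59.5–59.75°, against a target of 60° ± 1.7°.
- **Button position:** the network placed the button at (459.6, 50.3) mm. My computed next hole is (460, 52.6) mm, about 2 mm away.
- **Button height:** the plunger followed the fingers up past 8 mm, which only happens over a hole. The later scene picture shows it standing up.
- **Bottles on the table:** all three stand upright in their rings in the last top picture.
- **Cups:** the last network readings put both within about 4 mm of where they started, which is within its error.
- **Red-capped bottle:** this check failed. The network did not find it in the last top picture, probably because the arm hid it. It was standing in place in the scene picture taken just before the arm moved away. The fingertips stayed above 200 mm as they passed and the bottle is 98 mm tall.
- **Contact:** the force reading at hand-in was under 1 N, so the robot was touching nothing.

Two things differed from the plan. The table appeared to turn by fingertip friction on the button rather than by a push against the post. One intermediate registration gave about 21° for a 23° step and disagreed with the others, so I relied on the readings against the start picture.

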